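# Slide the backup drive into its dock

## Task

Load the backup drive without picking anything up: with the fingertips push the flat black portable drive that lies in front of the drive dock across the desk, in between the dock's guide rails and past its dust flap until it is fully home against the stop. Only then press the power button on top of the dock right down and let it come up again. The drive stays flat on the desk throughout, and the calculator, mug, tape dispenser and other things on the desk stay where they are.

Things in the scene. Friction and masses are not known exactly. Their poses are not given: they have to be found in the camera images.
- drive_center (a point): Centre of the loose portable drive, 7.5 mm above the desk: a flat matt black slab, 112 (x) x 78 (y) x 15 mm, 0.12 to 0.24 kg. It lies in front of the dock's mouth, its centre 115 to 160 mm before the rail ends, up to 30 mm off the centre line, turned up to 0.4 rad. Its x runs lengthwise, roughly into the dock. The flat thing with keys and display is the calculator.
- dock: Drive dock, fixed: a low grey housing, 110 deep x 116 wide x 40.5 mm high, with two black guide rails (20 mm high, 10 mm thick) that stick 40 mm out of its front, open above. Origin: on the desk midway between the free ends of the rails; x points into the dock (the way the drive goes), y to the left seen that way, z up. The housing's front is at x = 42 mm.
- dock_mouth (a point): Midway between the free ends of the rails, 7.5 mm above the desk; axes as the dock's. The gap between the rails is 83 mm; over the first 14 mm it flares out to 99 mm at this point. The outer corners of the flared ends lie 58 mm either side. The drive slides on the desk itself, there is no step.
- dock_stop (a point): Where the middle of the drive's leading edge meets the stop inside the bay (83 mm wide, 22 mm high), 110.5 mm in from the rail ends. With the drive home its centre lies 54.5 mm in from the rail ends and its near edge still stands 1.5 mm proud of them, so it can be pushed home from outside the rails.
- flap (a joint): Dust flap in the dock's mouth, 47 mm in from the rail ends: a light black plate 81 x 18.5 mm hinged along its top edge, 0 rad when hanging shut, swings inward to 1.45 rad; a weak spring (below 1 N at its edge) shuts it. The drive pushes it in and it then rests on top of the drive (about 1.2 rad).
- power_button (a joint): Travel of the power button: 0 up, 0.004 m fully down; it springs back and takes about 1 N to start and 4.3 N fully down.
- power_button_top (a point): Top centre of the power button, a round black button 17 mm across that stands 6 mm proud of the dock's top near its front edge: 66 mm in from the rail ends and 26 mm to the right of the centre line, 46.5 mm above the desk. It is pressed straight down.
- calculator: Pocket calculator, 125 x 76 x 14 mm, loose, to be left alone. Origin: centre of its underside.
- tape_dispenser: Black tape dispenser, 148 (x) x 53 x 70 mm, loose, to be left alone. Origin: centre of its underside.
- mug: White mug, 92 mm across, 95 mm high, handle towards its -y, loose, to be left alone. Origin: on its underside.
- eraser: Small eraser, 48 (x) x 23 x 13 mm, loose, to be left alone. Origin: centre of its underside.
- keyboard: Black keyboard, 142 (x) x 440 (y) x 26 mm, loose, to be left alone. Origin: centre of its underside.
- drive: The portable drive itself: the same thing as drive_center, with its origin at the centre of its underside and the same axes.

How it is judged:
On the way, in this order (a step that is already met when the one before it is completed fails the run):
1. the drive is home in the dock: within 5 mm of the stop, between the rails, flat on the desk (x of drive_center in the frame of dock between 0.0495 and 0.06 m and y of drive_center in the frame of dock between -0.006 and 0.006 m and angle between the x axis of drive_center and the x axis of dock, either way round below 0.09 rad and height (world z) of drive_center below 0.0125 m), for 0.2 s.
2. the power button is pressed down (more than 2.5 mm of its 4 mm) (value of joint power_button above 0.0025 m), for 0.05 s.
At the end, for the whole second after the job is handed in: The drive lies still and flat on the desk inside the dock, its centre within 5 mm of the home position along the dock and 6 mm across, within 0.09 rad of straight; the power button has been pressed after that and is up again (all of step 1 and linear speed of drive below 0.01 m/s and value of joint power_button below 0.001 m); the robot touches nothing.
It fails at once if the drive is lifted or tipped: its centre more than 12 mm above its height on the desk, or tilted more than 0.25 rad (height (world z) of drive_center above 0.0195 m or angle between drive_center's own z axis and vertical above 0.25 rad).
It fails at once if the power button is pressed (more than 2 mm) before the drive is in (value of joint power_button above 0.002 m and x of drive_center in the frame of dock below 0.047 m).
It fails at once if the calculator, tape dispenser, mug, eraser or keyboard is moved by more than 20 mm (distance of any of calculator, tape_dispenser, mug, eraser, keyboard from where it was at the start of the episode above 0.02 m).
It also fails if it takes over 61 s, if anything falls off the work surface, if the arm or the gripper's body presses on something with over 40 N, if the wrist force passes 120 N, or if a joint passes its speed limit or range.

## Robot

A 7-joint arm with a two-finger parallel gripper is mounted at the origin on a cart in front of the work surface, level with it; the furniture and walls round the work are solid. World frame = base frame: x ahead of the robot, y to its left, z up, the work surface at z = 0. Lengths are in m, angles in rad, forces in N, time in s.
With the tool pointing down it reaches from about 0.425 to 1.025 m from the base axis. Payload 9.4 kg.
Tool frame: the origin (TCP) lies at the very end of the fingers, on their centre line; the grasp point (between the pads) lies 19 mm behind it; z points along the fingers, y is the direction in which the jaws open and shut (so a half turn about z gives the same grasp; the last joint's range is limited). The gripper opens to 85 mm and grips with 20 to 120 N. Pads are 22 mm wide; open, the fingers measure 114 mm over their backs; the gripper's body (76 mm by 85 mm) begins 54 mm behind the grasp point. The pads swing forward as they close: fully open they stand 13 mm farther back than shut.
Start: joints at [-0.077, 0.599, -0.003, 1.599, 0.002, 0.943, -0.08], TCP at [0.725, -0, 0.231] pointing down, gripper open.
Joint ranges: [-2.57, 2.57], [-0.35, 1.97], [-1.29, 1.29], [0.11, 2.56], [-1.05, 4.19], [0.11, 1.86], [-2.63, 2.63]. Speed limits (rad/s): [2.22, 2.22, 3.01, 3.01, 3.14, 3.14, 3.14].

## Interface

Orientations are given as a unit quaternion [w, x, y, z].
In Python, from bench import readout, grab_frame, get_calibration, hand_in gives the robot as it stands. The module is installed in compiled form; this text tells all that it offers.
- The arm moves only by the tool send_rows, never from a script. Its argument "targets" is a list of rows, each an object with "gripper": the finger opening in mm, from 0 to 85.4; "xyz": the shift along the tool's x, y, z in mm, a list of three; "turn": the turn about the tool's z in rad. A call has 1 to 12 rows; each row is the pose to reach, as a shift and turn from the pose measured when the call began, along the tool's axes at that moment; what a row does not reach only later rows make up. A row lasts 1/10 s, in which the tool goes at most 50 mm and 8.59 degrees, less where a joint would pass 70% of its speed; a pose out of reach is approached as far as the arm can. A call with a gripper value outside its range is refused whole. The fingers move at their own pace and stop on an object; "force" is the grip in N (left out, the last holds). Time passes only in rows, so rows that repeat a pose let the fingers close. It gives the time, the measured TCP pose, the force and the opening at its end, in the units of the state.
- readout.get_state(): the state, without advancing time (a new reading comes with each control period).
- grab_frame(name): name is "scene" or "side" or "wrist"; returns (picture, depth): 420x560x3 uint8, blue, green, red; 420x560 float32, m along the optical axis (not along the pixel's ray), 0 where there is no reading.
- get_calibration(name): a dict with "fx", "fy", "cx", "cy" (pixels), "cam_to_world" (4x4, takes a point from camera to world coordinates); the wrist camera has in their place "T_tool_cam" (4x4, takes a point from camera to tool coordinates, whose origin is the TCP and whose axes are the flange's). Camera axes: x right, y up, looking along -z (the intrinsics and any distortion apply to the point x, -y, -z); pixel columns grow to the right and rows downward; lengths in m; the calibration is good to about 2 mm. A picture is of the moment at which its call begins: read the wrist's pose just before it. get_calibration takes no time and is no camera call.
- hand_in(): hands the job in, once; it reports no verdict.
The state is a dict: "clock": time; "q": joint angles; "qvel": joint speeds; "effort": joint torques, N m; "position": TCP position; "eef_rot": TCP orientation; "wrist_force": force on the tool from outside, world axes, zero at the start; "torque": the same for the moment, N m; "opening": finger opening in m.
Only numpy, scipy, OpenCV 4.12 (cv2) and the standard library are available. Lean on these libraries where they do the work, as an engineer would, in place of code of your own. Each camera call takes 0.05 s, during which the arm holds its last target. There are 200 camera calls.

## Working session

There is one attempt and no reset: what is moved stays moved. The work goes in short steps, Python scripts to look and compute and a tool call to move; the robot and the scene stay as the last step left them, time stands still between calls to the robot, and variables do not carry over. Pictures are saved under pics/ and viewed, about 8 in all and at most 12, crops included, and the job is handed in when it is done.

Besides the shell and the picture viewer there is one more tool, called after "Call:" as name(argument=value, ...), one argument or row to a line, values as JSON. send_rows: Moves the arm, as the interface text tells. Its arguments: {"type":"object","properties":{"targets":{"type":"array","items":{"type":"object","properties":{"gripper":{"type":"number"},"xyz":{"type":"array","items":{"type":"number"}},"turn":{"type":"number"}}}},"force":{"type":"number"}},"required":["targets"]}

```bash
mkdir -p pics; cat > h.py <<'E'
import numpy as np,cv2
from bench import readout,grab_frame,get_calibration,hand_in
from scipy.spatial.transform import Rotation as R
def T_of(name,st=None):
    c=get_calibration(name)
    if name!='wrist': return c,np.array(c['cam_to_world'])
    st=st or readout.get_state(); q=st['eef_rot']; T=np.eye(4)
    T[:3,:3]=R.from_quat([q[1],q[2],q[3],q[0]]).as_matrix(); T[:3,3]=st['position']
    return c,T@np.array(c['T_tool_cam'])
def ray(c,T,u,v,z):
    d=np.array([(u-c['cx'])/c['fx'],-(v-c['cy'])/c['fy'],-1.]); d=T[:3,:3]@d; o=T[:3,3]
    return o+d*(z-o[2])/d[2]
def proj(c,T,P):
    p=np.linalg.inv(T)@np.append(P,1); return c['fx']*p[0]/-p[2]+c['cx'], c['cy']-c['fy']*p[1]/-p[2]
def cloud(c,T,d):
    v,u=np.indices(d.shape); x=(u-c['cx'])/c['fx']*d; y=-(v-c['cy'])/c['fy']*d
    return np.stack([x,y,-d],-1)@T[:3,:3].T+T[:3,3]
E
python3 - <<'E'
from h import *
for n in ['scene','side','wrist']:
    c,T=T_of(n); print(n,{k:v for k,v in c.items() if 'T' not in k and 'cam_to' not in k},T.round(3).tolist())
    im,d=grab_frame(n); cv2.imwrite(f'pics/{n}0.png',im); np.save(f'{n}0.npy',d)
s=readout.get_state(); print(s['position'],s['eef_rot'],s['clock'])
E
```

```text
scene {'fx': 443.37123500004463, 'fy': 443.37123500004463, 'cx': 280.2170072659616, 'cy': 206.67090210787305} [[-0.495, 0.511, -0.703, -0.435], [-0.869, -0.306, 0.39, 0.594], [-0.016, 0.804, 0.595, 0.895], [0.0, 0.0, 0.0, 1.0]]
side {'fx': 545.0353424535214, 'fy': 545.0353424535214, 'cx': 289.1679620235404, 'cy': 216.70493690898292} [[-0.898, 0.171, -0.406, 0.013], [-0.44, -0.39, 0.809, 1.074], [-0.02, 0.905, 0.425, 0.612], [0.0, 0.0, 0.0, 1.0]]
wrist {'fx': 368.1810255377969, 'fy': 368.1810255377969, 'cx': 278.65927472104954, 'cy': 207.1213642509349} [[1.0, -0.001, 0.001, 0.724], [0.0, 0.949, 0.314, 0.082], [-0.002, -0.314, 0.949, 0.374], [0.0, 0.0, 0.0, 1.0]]
[7.24613292e-01 1.03867108e-04 2.30771391e-01] [-3.81803656e-04  7.07042520e-01  7.07170823e-01 -3.94118250e-04] 0.15
```

View pics/scene0.png

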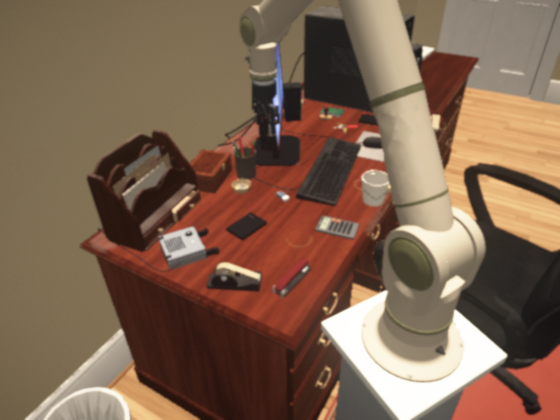

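View pics/wrist0.png

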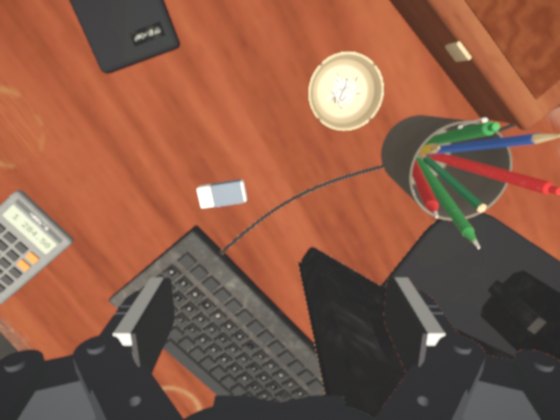

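The scene view shows the black drive at about (246,226), the dock at (183,246) with its rails pointing right towards the drive, and the calculator at (337,227). The tape dispenser is at (235,277). The wrist view shows only a corner of the drive, at top left.

View pics/side0.png

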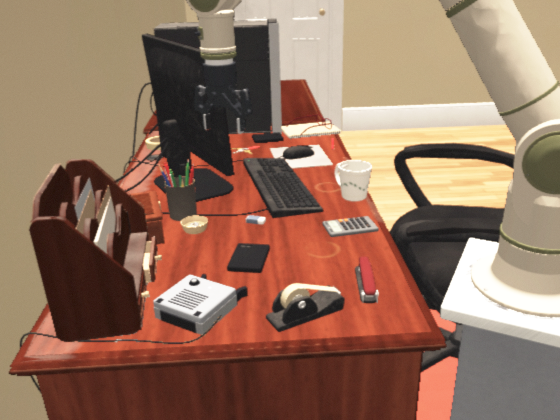

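```bash
python3 - <<'E'
from h import *
c,T=T_of('scene')
for n,u,v,z in [('drive',246,226,.015),('railA',216,251,.02),('railB',206,229,.02),('dock',183,246,.04),('tape',235,277,.03),('calc',337,227,.014),('red',292,278,.01)]:
    print(n,ray(c,T,u,v,z).round(3))
E
```

```text
drive [0.572 0.161 0.015]
railA [0.506 0.291 0.02 ]
railB [0.617 0.278 0.02 ]
dock [0.554 0.372 0.04 ]
tape [0.373 0.291 0.03 ]
calc [ 0.422 -0.083  0.014]
red [0.308 0.15  0.01 ]
```

Side view: the drive is at about (249,257) and the dock at (200,302). The dock's near rail is visible at (240,294), and the tape dispenser sits at (305,303). Next I'll move above the drive for a close look.

Call:
send_rows(
  targets=[
    {"xyz": [200,-165,-80],"gripper": 45},
    {"xyz": [200,-165,-80],"gripper": 45},
    {"xyz": [200,-165,-80],"gripper": 45},
    {"xyz": [200,-165,-80],"gripper": 45},
    {"xyz": [200,-165,-80],"gripper": 45},
    {"xyz": [200,-165,-80],"gripper": 45},
    {"xyz": [200,-165,-80],"gripper": 45},
    {"xyz": [200,-165,-80],"gripper": 45},
    {"xyz": [200,-165,-80],"gripper": 45},
  ],
)

```text
validation failed for argument at $.ta...
```

```bash
python3 - <<'E'
from h import *
s=readout.get_state(); print(s['position'],s['eef_rot'],s['clock'],s['qvel'])
im,d=grab_frame('wrist'); cv2.imwrite('pics/wrist1.png',im); np.save('wrist1.npy',d)
E
```

```text
[7.24613292e-01 1.03867108e-04 2.30771391e-01] [-3.81803656e-04  7.07042520e-01  7.07170823e-01 -3.94118250e-04] 0.15 [-1.19762442e-03 -5.23708230e-04  1.87551877e-03 -4.08656767e-05
  2.70511523e-04 -6.82445423e-04  1.22664319e-03]
```

View pics/wrist1.png

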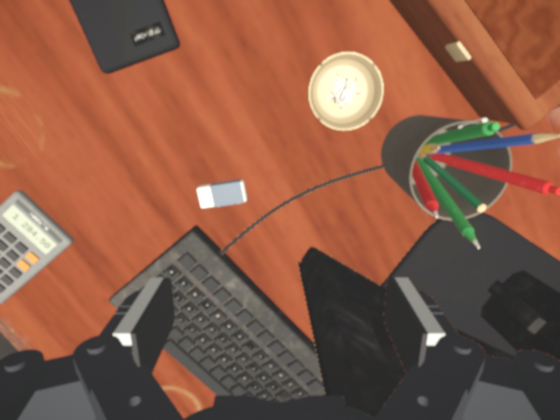

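The call was refused, so the arm hasn't moved and this is the same view. Each row probably needs all three keys, including "turn".

Call:
send_rows(
  targets=[
    {"xyz": [200,-165,-80],"turn": 0,"gripper": 45},
    {"xyz": [200,-165,-80],"turn": 0,"gripper": 45},
    {"xyz": [200,-165,-80],"turn": 0,"gripper": 45},
    {"xyz": [200,-165,-80],"turn": 0,"gripper": 45},
    {"xyz": [200,-165,-80],"turn": 0,"gripper": 45},
    {"xyz": [200,-165,-80],"turn": 0,"gripper": 45},
    {"xyz": [200,-165,-80],"turn": 0,"gripper": 45},
    {"xyz": [200,-165,-80],"turn": 0,"gripper": 45},
    {"xyz": [200,-165,-80],"turn": 0,"gripper": 45},
  ],
)

```text
clock: 1.1
position: [0.5604, 0.1984, 0.3104]
eef_rot: [-0.0, 0.708, 0.706, -0.001]
wrist_force: [1.0, -1.0, -1.7]
opening: 0.0445
```

```bash
python3 - <<'E'
from h import *
s=readout.get_state(); print(s['position'],s['eef_rot'],s['clock'])
np.save('s1.npy',np.r_[s['position'],s['eef_rot']])
im,d=grab_frame('wrist'); cv2.imwrite('pics/wrist2.png',im); np.save('wrist2.npy',d)
E
```

```text
[0.56044835 0.19843267 0.3103533 ] [-1.09285623e-04  7.07802661e-01  7.06409639e-01 -8.96135456e-04] 1.1
```

View pics/wrist2.png

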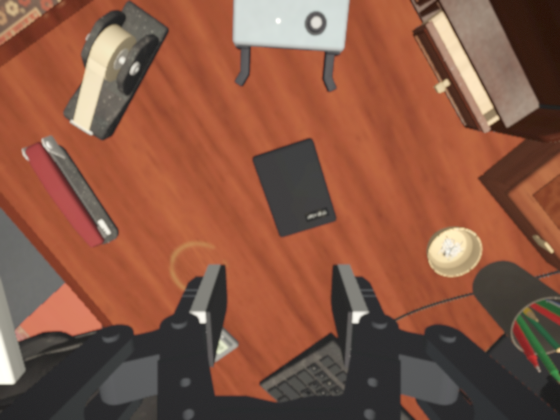

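The close view shows everything needed. The drive is near (294,188) and turned slightly. The flared rail ends are at (241,84) and (331,89), the housing's front edge runs along row 47, and the button is at (316,22). No obstacle stands between the drive and the dock.

```bash
cat >> h.py <<'E'
def wrist_measure(im,st):
    c,T=T_of('wrist',st); m=(im.max(2)<75).astype(np.uint8)
    m=cv2.morphologyEx(m,cv2.MORPH_CLOSE,np.ones((9,9)))
    out=[]
    for k in cv2.findContours(m,cv2.RETR_EXTERNAL,cv2.CHAIN_APPROX_NONE)[0]:
        if cv2.contourArea(k)<60: continue
        out.append((cv2.contourArea(k),k))
    return c,T,out
E
python3 - <<'E'
from h import *
a=np.load('s1.npy'); st=dict(position=a[:3],eef_rot=a[3:])
im=cv2.imread('pics/wrist2.png'); d=np.load('wrist2.npy')
c,T,out=wrist_measure(im,st)
P=cloud(c,T,d)
for A,k in out:
    M=k.reshape(-1,2); cen=M.mean(0)
    if not(225<cen[0]<345 and cen[1]<245): continue
    print('area',A,cen.round(), 'bbox',cv2.boundingRect(k))
    W=np.array([ray(c,T,u,v,.015 if A>2000 else .02)[:2] for u,v in M])
    r=cv2.minAreaRect((W*1000).astype(np.float32)); print(' rect',r, cv2.boxPoints(r).round(1).tolist())
for n,u,v in [('drive',294,188),('railL',240,80),('railR',331,86),('button',316,22),('top',270,30),('desk',280,110)]:
    print(n,P[v,u].round(4))
g=cv2.Canny(im,60,150)[30:100,225:345]
# housing front top edge
tm=(im.min(2)>130)
for u in range(240,345,15):
    col=np.where(tm[:70,u])[0]; v=col.max(); print(u,v,ray(c,T,u,v+.5,.0405).round(4)[:2])
cv2.imwrite('pics/crop.png',cv2.resize(im[0:110,220:360],None,fx=5,fy=5,interpolation=cv2.INTER_CUBIC))
E
```

```text
area 4873.5 [295. 187.] bbox (254, 139, 81, 97)
 rect ((578.838134765625, 158.29031372070312), (73.53191375732422, 107.68721771240234), 18.24282455444336) [[527.0999755859375, 197.89999389648438], [560.7999877929688, 95.5999984741211], [630.5999755859375, 118.69999694824219], [596.9000244140625, 220.89999389648438]]
drive [0.5777 0.1597 0.0158]
railL [0.5161 0.2855 0.0215]
railR [0.6176 0.279  0.0198]
button [0.5963 0.3396 0.0478]
top [0.5503 0.3333 0.0413]
desk [0.5605 0.2519 0.0016]
240 44 [0.5192 0.3199]
255 45 [0.5347 0.3189]
270 46 [0.5502 0.318 ]
285 47 [0.5657 0.317 ]
300 48 [0.5812 0.316 ]
315 49 [0.5967 0.315 ]
330 50 [0.6123 0.314 ]
```

View pics/crop.png

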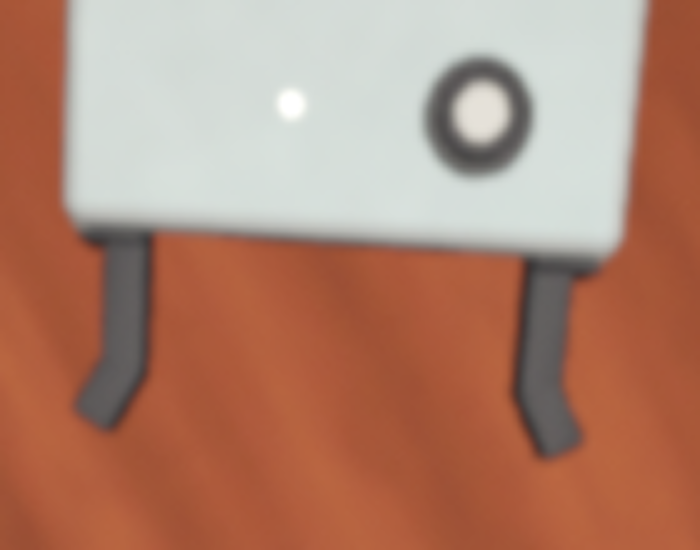

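```bash
python3 - <<'E'
from h import *
a=np.load('s1.npy'); st=dict(position=a[:3],eef_rot=a[3:])
c,T=T_of('wrist',st)
r=lambda x,y,z: ray(c,T,220+x/5-.4,y/5-.4,z)[:2]
b=r(479,115,.0465); L=[r(75,405,.02),r(110,430,.02)]; Rr=[r(582,437,.02),r(545,458,.02)]
print('btn',b,'L',L,'R',Rr, 'outer',np.linalg.norm(L[0]-Rr[0]),'inner',np.linalg.norm(L[1]-Rr[1]))
e=Rr[1]-L[1]; print('rail angle',np.arctan2(e[1],e[0]))
for th in (-.0634,np.arctan2(e[1],e[0])):
    X=np.array([-np.sin(th),np.cos(th)]); Y=np.array([-np.cos(th),-np.sin(th)])
    print('th',th,'O from btn',b-.066*X+.026*Y,'rails inner',(L[1]+Rr[1])/2,'front',np.array([.5657,.317])-.042*X)
    O=(b-.066*X+.026*Y); dv=np.array([.5788,.1583])-O; print('drive in dock',dv@X,dv@Y)
E
```

```text
btn [0.59588003 0.33929896] L [array([0.50991887, 0.28491684]), array([0.51754487, 0.27961167])] R [array([0.62321956, 0.27793891]), array([0.61511963, 0.27346638])] outer 0.1135153627783776 inner 0.09776808595050845
rail angle -0.06289723780739512
th -0.0634 O from btn [0.56575067 0.27507886] rails inner [0.56633225 0.27653903] front [0.56303898 0.27508438]
drive in dock -0.11571746527154143 -0.020421933661277487
th -0.06289723780739512 O from btn [0.56578296 0.27506372] rails inner [0.56633225 0.27653903] front [0.56306006 0.27508305]
drive in dock -0.11571463786445146 -0.020330573698835192
```

Dock origin is about (0.566, 0.2755), with its x axis leaning 0.063 rad from world +y towards +x. The drive centre is about (0.579, 0.158), 20 mm to the right of the centre line and turned +0.38 rad. One leftward push with closed fingers on the rear of its right side should both centre and straighten it.

Call:
send_rows(
  targets=[
    {"xyz": [-46,95,100],"turn": 0.061,"gripper": 0},
    {"xyz": [-46,95,100],"turn": 0.061,"gripper": 0},
    {"xyz": [-46,95,150],"turn": 0.061,"gripper": 0},
    {"xyz": [-46,95,200],"turn": 0.061,"gripper": 0},
    {"xyz": [-46,95,250],"turn": 0.061,"gripper": 0},
    {"xyz": [-46,95,270],"turn": 0.061,"gripper": 0},
    {"xyz": [-46,95,270],"turn": 0.061,"gripper": 0},
    {"xyz": [-46,95,270],"turn": 0.061,"gripper": 0},
  ],
)

```text
clock: 1.95
position: [0.6544, 0.1505, 0.0387]
eef_rot: [-0.001, 0.73, 0.684, -0.003]
wrist_force: [0.5, -0.6, -0.8]
opening: 0.0001
```

```bash
python3 - <<'E'
from h import *
s=readout.get_state(); print(s['position'],s['eef_rot'],s['clock'],s['opening'])
im,d=grab_frame('wrist'); cv2.imwrite('pics/wrist3.png',im)
E
```

```text
[0.65443387 0.15052434 0.03873461] [-0.00079591  0.72960348  0.6838649  -0.00263383] 1.95 0.00011171863991514333
```

View pics/wrist3.png

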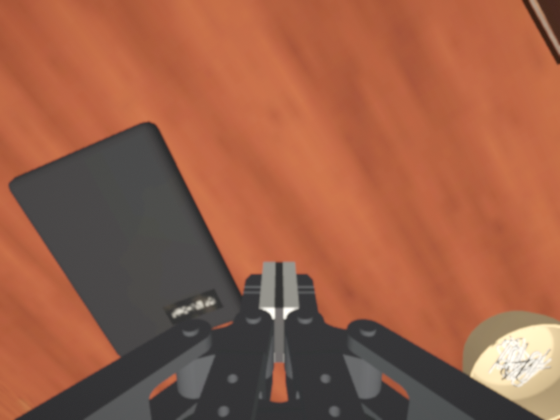

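The fingers are shut beside the drive's right edge (drive spans about (15..240, 125..355), fingertip at (280,265)). I'll go down and push left slowly.

Call:
send_rows(
  targets=[
    {"xyz": [0,0,33],"turn": 0,"gripper": 0},
    {"xyz": [0,0,33],"turn": 0,"gripper": 0},
    {"xyz": [-2,-6,33],"turn": 0,"gripper": 0},
    {"xyz": [-4,-12,33],"turn": 0,"gripper": 0},
    {"xyz": [-6,-17,33],"turn": 0,"gripper": 0},
    {"xyz": [-8,-22,33],"turn": 0,"gripper": 0},
    {"xyz": [-10,-27,33],"turn": 0,"gripper": 0},
    {"xyz": [-12,-32,33],"turn": 0,"gripper": 0},
    {"xyz": [-13,-37,33],"turn": 0,"gripper": 0},
    {"xyz": [-13,-37,33],"turn": 0,"gripper": 0},
  ],
)

```text
clock: 3.0
position: [0.6182, 0.1403, 0.0086]
eef_rot: [0.0, 0.73, 0.684, -0.0]
wrist_force: [3.8, 0.0, 5.2]
opening: -0.0004
```

```bash
cat >> h.py <<'E'
O=np.array([.566,.2755]); TH=-.063; X=np.array([-np.sin(TH),np.cos(TH)]); Y=np.array([-np.cos(TH),-np.sin(TH)])
def dock(p): return np.array([(p-O)@X,(p-O)@Y])*1000
def edges(name='scene',tag=''):
    """dark slab corners in dock frame mm from a fixed camera"""
    im,d=grab_frame(name); c,T=T_of(name); cv2.imwrite(f'pics/{name}{tag}.png',im)
    m=(im.max(2)<60).astype(np.uint8); return im,c,T,m
E
python3 - <<'E'
from h import *
s=readout.get_state(); print(s['position'],s['wrist_force'],s['clock'],dock(np.array(s['position'][:2])))
im,d=grab_frame('wrist'); cv2.imwrite('pics/wrist4.png',im)
c,T,out=wrist_measure(im,s)
for A,k in out:
    if A>5000: 
        print(A,cv2.boundingRect(k)); p=cv2.approxPolyDP(k,8,True).reshape(-1,2)
        for u,v in p: print((u,v),dock(ray(c,T,u,v,.015)[:2]).round(1))
E
```

```text
[0.6181797  0.14027831 0.00857545] [3.77718195 0.02931694 5.18885377] 3.0 [-131.66828689  -60.58951655]
66728.0 (14, 103, 528, 317)
(np.int32(15), np.int32(152)) [-73.4  38.9]
(np.int32(107), np.int32(367)) [-172.4   19.2]
(np.int32(17), np.int32(419)) [-203.4   67.5]
(np.int32(89), np.int32(419)) [-203.5   32.6]
(np.int32(199), np.int32(341)) [-158.2  -24. ]
(np.int32(212), np.int32(357)) [-166.9  -29.3]
(np.int32(200), np.int32(397)) [-189.9  -22.2]
(np.int32(183), np.int32(397)) [-189.9  -14.2]
(np.int32(176), np.int32(382)) [-181.   -11.7]
(np.int32(149), np.int32(401)) [-192.3    2.2]
(np.int32(151), np.int32(419)) [-203.5    2.5]
(np.int32(407), np.int32(419)) [-203.6 -121.7]
(np.int32(408), np.int32(401)) [-192.4 -120.9]
(np.int32(383), np.int32(383)) [-181.7 -108.1]
(np.int32(375), np.int32(397)) [-190. -105.]
(np.int32(357), np.int32(397)) [-190.   -96.5]
(np.int32(345), np.int32(365)) [-171.4  -89.8]
(np.int32(357), np.int32(356)) [-166.4  -95. ]
(np.int32(353), np.int32(343)) [-159.3  -92.7]
(np.int32(468), np.int32(419)) [-203.6 -151.2]
(np.int32(541), np.int32(419)) [-203.6 -186.6]
(np.int32(373), np.int32(322)) [-148.3 -100.8]
(np.int32(326), np.int32(325)) [-149.8  -80.3]
(np.int32(305), np.int32(275)) [-125.2  -70.6]
(np.int32(300), np.int32(308)) [-141.1  -68.7]
(np.int32(285), np.int32(321)) [-147.7  -62.3]
(np.int32(288), np.int32(401)) [-192.4  -63.9]
(np.int32(271), np.int32(403)) [-193.6  -55.8]
(np.int32(272), np.int32(321)) [-147.7  -56.6]
(np.int32(258), np.int32(309)) [-141.6  -50.6]
(np.int32(260), np.int32(275)) [-125.1  -51.8]
(np.int32(205), np.int32(105)) [-56.6 -33.2]
```

View pics/wrist4.png

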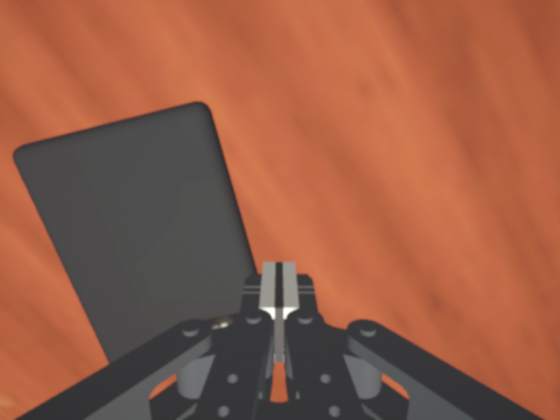

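The push works. The drive is now at about (-119.5, -10) mm in the dock frame, turned 0.23 rad (both roughly halved). The remaining error needs relatively more rotation, so I'll shift the contact rearward and continue.

Call:
send_rows(
  targets=[
    {"xyz": [0,6,0],"turn": 0,"gripper": 0},
    {"xyz": [-7,9,0],"turn": 0,"gripper": 0},
    {"xyz": [-14,7,0],"turn": 0,"gripper": 0},
    {"xyz": [-15,3,0],"turn": 0,"gripper": 0},
    {"xyz": [-15,0,0],"turn": 0,"gripper": 0},
    {"xyz": [-15,-4,0],"turn": 0,"gripper": 0},
    {"xyz": [-16,-8,0],"turn": 0,"gripper": 0},
    {"xyz": [-16,-12,0],"turn": 0,"gripper": 0},
    {"xyz": [-16,-14,0],"turn": 0,"gripper": 0},
    {"xyz": [-16,-14,0],"turn": 0,"gripper": 0},
  ],
)

```text
clock: 4.05
position: [0.6026, 0.1254, 0.0086]
eef_rot: [0.0, 0.729, 0.684, -0.001]
wrist_force: [1.4, -1.5, 2.3]
opening: -0.0002
```

```bash
cat >> h.py <<'E'
def front(im,s):
    """front edge + side line fit of drive in wrist image -> dock frame heading, front mid"""
    c,T=T_of('wrist',s); m=cv2.morphologyEx((im.max(2)<90).astype(np.uint8),cv2.MORPH_OPEN,np.ones((5,5)))
    m[270:]=0
    n,lab,stt,_=cv2.connectedComponentsWithStats(m); k=1+np.argmax(stt[1:,4])
    con=cv2.findContours((lab==k).astype(np.uint8),cv2.RETR_EXTERNAL,cv2.CHAIN_APPROX_NONE)[0][0].reshape(-1,2)
    p=cv2.approxPolyDP(con,8,True).reshape(-1,2)
    for u,v in p: print((int(u),int(v)),dock(ray(c,T,u,v,.015)[:2]).round(1))
E
python3 - <<'E'
from h import *
s=readout.get_state(); print(s['position'],s['wrist_force'],s['clock'],dock(np.array(s['position'][:2])))
im,d=grab_frame('wrist'); cv2.imwrite('pics/wrist5.png',im); front(im,s)
E
```

```text
[0.60256    0.12538886 0.0086137 ] [ 1.38999113 -1.50325479  2.27605688] 4.05 [-147.51158228  -45.93821752]
(231, 59) [-57.1 -28.5]
(24, 79) [-63.6  44.6]
(77, 269) [-138.2   39. ]
(259, 269) [-138.2  -36.7]
```

The drive is now at about y = +3 mm, heading 0.09 rad, centre x about -116 mm. Next I'll go behind it with two spread fingers, which also squares it.

Call:
send_rows(
  targets=[
    {"xyz": [0,10,0],"turn": 0,"gripper": 0},
    {"xyz": [0,10,-45],"turn": 0,"gripper": 0},
    {"xyz": [0,10,-60],"turn": 0,"gripper": 40},
    {"xyz": [-40,-15,-60],"turn": 0,"gripper": 40},
    {"xyz": [-60,-48,-60],"turn": 0,"gripper": 40},
    {"xyz": [-60,-48,-60],"turn": 0,"gripper": 40},
    {"xyz": [-60,-48,-30],"turn": 0,"gripper": 40},
    {"xyz": [-60,-48,-10],"turn": 0,"gripper": 40},
    {"xyz": [-60,-48,3],"turn": 0,"gripper": 40},
    {"xyz": [-60,-48,7],"turn": 0,"gripper": 40},
    {"xyz": [-60,-48,7],"turn": 0,"gripper": 40},
  ],
)

```text
clock: 5.2
position: [0.5508, 0.0688, 0.0013]
eef_rot: [-0.0, 0.729, 0.684, -0.001]
wrist_force: [0.9, -0.4, -2.0]
opening: 0.0398
```

```bash
python3 - <<'E'
from h import *
s=readout.get_state(); print(s['position'],s['wrist_force'],s['clock'],dock(np.array(s['position'][:2])),s['eef_rot'])
im,d=grab_frame('wrist'); cv2.imwrite('pics/wrist6.png',im); front(im,s)
E
```

```text
[0.55075164 0.06879768 0.00130269] [ 0.92575936 -0.38135071 -1.99383364] 5.2 [-207.25226232    2.20447662] [-2.45100913e-04  7.29403520e-01  6.84082147e-01 -1.43544208e-03]
(151, 0) [-100.1   43.1]
(190, 210) [-169.6   36.2]
(386, 194) [-163.4  -36.2]
(391, 0) [-100.2  -32. ]
```

View pics/wrist6.png

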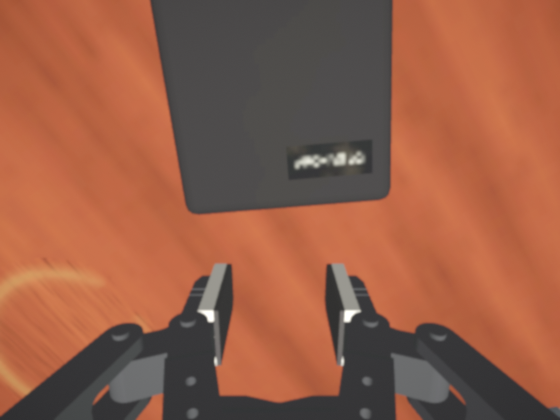

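The tips are behind the drive, 20 mm short of its rear edge. The drive's rear corners are at (190,212) and (388,195), so it leans slightly left and its centre is about 5 mm left. I'll push forward to square it, then drift right 5 mm.

Call:
send_rows(
  targets=[
    {"xyz": [20,0,-1],"turn": 0,"gripper": 40},
    {"xyz": [26,0,-1],"turn": 0,"gripper": 40},
    {"xyz": [31,0,-1],"turn": 0,"gripper": 40},
    {"xyz": [36,0,-1],"turn": 0,"gripper": 40},
    {"xyz": [41,1,-1],"turn": 0,"gripper": 40},
    {"xyz": [47,2,-1],"turn": 0,"gripper": 40},
    {"xyz": [53,3,-1],"turn": 0,"gripper": 40},
    {"xyz": [59,4,-1],"turn": 0,"gripper": 40},
    {"xyz": [65,5,-1],"turn": 0,"gripper": 40},
    {"xyz": [71,6,-1],"turn": 0,"gripper": 40},
    {"xyz": [71,6,-1],"turn": 0,"gripper": 40},
  ],
)

```text
clock: 6.35
position: [0.5619, 0.1409, 0.0027]
eef_rot: [-0.0, 0.729, 0.685, -0.0]
wrist_force: [1.7, -0.6, -2.1]
opening: 0.0399
```

```bash
python3 - <<'E'
from h import *
s=readout.get_state(); print(s['position'],s['wrist_force'],s['clock'],dock(np.array(s['position'][:2])))
im,d=grab_frame('wrist'); cv2.imwrite('pics/wrist7.png',im); front(im,s)
E
```

```text
[0.56192431 0.14091188 0.00266734] [ 1.73734371 -0.55572844 -2.12772826] 6.35 [-134.57772077   -4.40583786]
(169, 0) [-27.2  31.4]
(192, 260) [-118.2   30.8]
(226, 269) [-122.2   17.6]
(377, 261) [-118.6  -42.1]
(404, 0) [-27.2 -43. ]
```

View pics/wrist7.png

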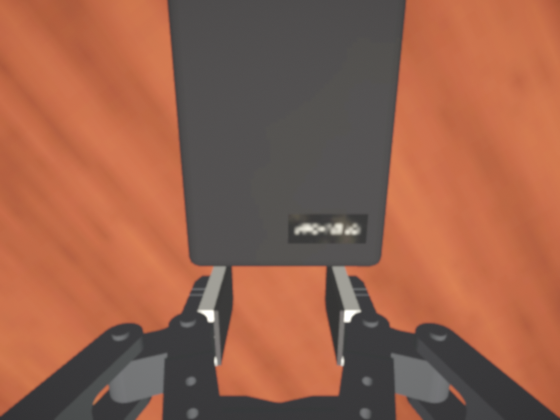

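The drive is now square (heading about 0) but roughly 5.8 mm right of centre, with its front about 9 mm before the rail ends. I'll push on with a leftward drift; the flare tolerates the rest.

Call:
send_rows(
  targets=[
    {"xyz": [4,-1,0],"turn": 0,"gripper": 40},
    {"xyz": [8,-2,0],"turn": 0,"gripper": 40},
    {"xyz": [12,-3.2,0],"turn": 0,"gripper": 40},
    {"xyz": [16,-4.4,0],"turn": 0,"gripper": 40},
    {"xyz": [20,-5.4,0],"turn": 0,"gripper": 40},
    {"xyz": [24,-6,0],"turn": 0,"gripper": 40},
    {"xyz": [28,-6,0],"turn": 0,"gripper": 40},
    {"xyz": [28,-6,0],"turn": 0,"gripper": 40},
  ],
)

```text
clock: 7.2
position: [0.5576, 0.1698, 0.0026]
eef_rot: [-0.0, 0.729, 0.685, -0.0]
wrist_force: [1.6, 0.4, -1.9]
opening: 0.0402
```

```bash
python3 - <<'E'
from h import *
s=readout.get_state(); print(s['position'],s['wrist_force'],s['clock'],dock(np.array(s['position'][:2])))
im,d=grab_frame('wrist'); cv2.imwrite('pics/wrist8.png',im); front(im,s)
E
```

```text
[0.55756461 0.16979041 0.0026435 ] [ 1.5937326   0.39334576 -1.91964648] 7.2 [-106.03096082    1.7633552 ]
(169, 0) [ 1.3 37.6]
(193, 261) [-90.1  36.6]
(376, 262) [-90.4 -35.6]
(405, 0) [  1.4 -37. ]
```

Centred (y about 0.4 mm) and square, with the front between the rails. I'll push it in straight.

Call:
send_rows(
  targets=[
    {"xyz": [8,0,0],"turn": 0,"gripper": 40},
    {"xyz": [16,0,0],"turn": 0,"gripper": 40},
    {"xyz": [24,0,0],"turn": 0,"gripper": 40},
    {"xyz": [32,0,0],"turn": 0,"gripper": 40},
    {"xyz": [40,0,0],"turn": 0,"gripper": 40},
    {"xyz": [48,0,0],"turn": 0,"gripper": 40},
    {"xyz": [56,0,0],"turn": 0,"gripper": 40},
    {"xyz": [64,0,0],"turn": 0,"gripper": 40},
    {"xyz": [72,0,0],"turn": 0,"gripper": 40},
    {"xyz": [78,0,0],"turn": 0,"gripper": 40},
    {"xyz": [82,0,0],"turn": 0,"gripper": 40},
    {"xyz": [82,0,0],"turn": 0,"gripper": 40},
  ],
)

```text
clock: 8.45
position: [0.5627, 0.2523, 0.0026]
eef_rot: [-0.0, 0.728, 0.685, -0.0]
wrist_force: [0.8, -0.6, -0.8]
opening: 0.04
```

```bash
python3 - <<'E'
from h import *
s=readout.get_state(); print(s['position'],s['wrist_force'],s['clock'],dock(np.array(s['position'][:2])))
im,d=grab_frame('wrist'); cv2.imwrite('pics/wrist9.png',im); front(im,s)
E
```

```text
[0.56274043 0.25232087 0.00261057] [ 0.84951969 -0.57500685 -0.78959431] 8.45 [-23.33836549   1.79377931]
(140, 146) [37.8 52.3]
(147, 208) [14.5 52.4]
(135, 237) [ 2.7 58.3]
(150, 245) [-0.6 52.9]
(184, 203) [16.5 38.3]
(196, 264) [-8.8 35.5]
(332, 269) [-10.8 -18.3]
(380, 257) [ -5.5 -36.9]
(390, 146) [ 38.  -36.7]
```

View pics/wrist9.png

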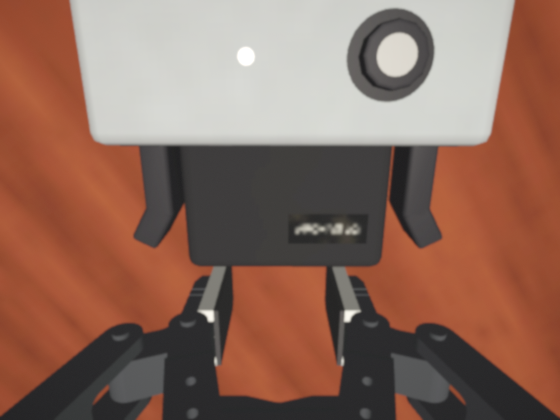

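The drive is between the rails (rail ends around row 245, drive rear at row 265), about 9 mm from home.

Call:
send_rows(
  targets=[
    {"xyz": [3,0,0],"turn": 0,"gripper": 40},
    {"xyz": [6,0,0],"turn": 0,"gripper": 40},
    {"xyz": [8,0,0],"turn": 0,"gripper": 40},
    {"xyz": [9,0,0],"turn": 0,"gripper": 40},
    {"xyz": [9,0,0],"turn": 0,"gripper": 40},
  ],
)

```text
clock: 9.0
position: [0.5633, 0.2612, 0.0026]
eef_rot: [-0.0, 0.728, 0.685, 0.0]
wrist_force: [1.5, -0.5, -2.7]
opening: 0.0398
```

Call:
send_rows(
  targets=[
    {"xyz": [1,0,0],"turn": 0,"gripper": 40},
    {"xyz": [2,0,0],"turn": 0,"gripper": 40},
    {"xyz": [2.5,0,0],"turn": 0,"gripper": 40},
    {"xyz": [2.5,0,0],"turn": 0,"gripper": 40},
  ],
)

```text
clock: 9.4
position: [0.5633, 0.262, 0.0026]
eef_rot: [0.0, 0.729, 0.685, -0.001]
wrist_force: [1.4, -6.2, 0.1]
opening: 0.0401
```

```bash
python3 - <<'E'
from h import *
s=readout.get_state(); print(s['position'],s['wrist_force'],s['clock'],dock(np.array(s['position'][:2])))
im,d=grab_frame('wrist'); cv2.imwrite('pics/wrist10.png',im); front(im,s)
E
```

```text
[0.56332368 0.26202304 0.00259541] [ 1.41503139 -6.17913648  0.07490156] 9.4 [-13.61871939   1.82252401]
(144, 179) [35.5 52.2]
(150, 232) [14.6 52.2]
(138, 261) [ 2.3 58.3]
(153, 269) [-1.2 52.8]
(185, 226) [17.1 38.6]
(198, 266) [ 0.1 34.8]
(379, 260) [  2.9 -36.6]
(387, 179) [ 35.7 -36.7]
```

The arm stopped short of its command with about 6 N at TCP x = -13.6 mm, where the stop should be, so the drive is home. I'll back off, rise, shut the fingers and go above the button.

Call:
send_rows(
  targets=[
    {"xyz": [-20,0,0],"turn": 0,"gripper": 40},
    {"xyz": [-20,0,-40],"turn": 0,"gripper": 40},
    {"xyz": [-20,0,-85],"turn": 0,"gripper": 0},
    {"xyz": [20,10,-90],"turn": 0,"gripper": 0},
    {"xyz": [20,10,-90],"turn": 0,"gripper": 0},
    {"xyz": [20,10,-90],"turn": 0,"gripper": 0},
  ],
)

```text
clock: 10.05
position: [0.5745, 0.2832, 0.0928]
eef_rot: [-0.0, 0.728, 0.685, -0.0]
wrist_force: [0.6, -1.0, -2.3]
opening: -0.0001
```

```bash
python3 - <<'E'
from h import *
s=readout.get_state(); p=np.array(s['position']);print(p,s['wrist_force'],s['clock'],s['opening'])
im,d=grab_frame('wrist'); cv2.imwrite('pics/wrist11.png',im); c,T=T_of('wrist',s)
g=(im.max(2)<110).astype(np.uint8)
u0,v0=proj(c,T,[.5961,.3398,.0465]); print('expected px',u0,v0)
C=cloud(c,T,d); m=(abs(C[...,2]-.0475)<.003)&(np.hypot(C[...,0]-.596,C[...,1]-.34)<.02)
print('btn depth centroid',C[m].mean(0),m.sum(), 'top z',np.median(C[...,2][(abs(C[...,0]-.55)<.01)&(abs(C[...,1]-.34)<.01)]))
if m.sum():
  vv,uu=np.nonzero(m); (x,y),r=cv2.minEnclosingCircle(np.c_[uu,vv].astype(np.float32)); b=ray(c,T,x,y,.0465); print('px',x,y,r,b)
  for q in (b,np.array([.5961,.3398,.0465])):
    e=q-p; Rm=R.from_quat([*np.array(s['eef_rot'])[[1,2,3,0]]]).as_matrix(); print('tool shift mm',(Rm.T@e*1000).round(1))
# drive check
M=(C[...,2]>.008)&(C[...,2]<.0185)&(abs((C[...,:2]-O)@X)<.035)&(abs((C[...,:2]-O)@Y)<.039)
W=(C[M][:,:2]-O)
print('drive top: xmin,y range',M.sum(),np.percentile(W@X,[.5,1]) if M.any() else 0,np.percentile(W@Y,[1,99]) if M.any() else 0, np.median(C[M][:,2]))
E
```

```text
[0.57452597 0.28319225 0.09278874] [ 0.63804642 -0.95845944 -2.27327916] 10.05 -9.650265477374841e-05
expected px 316.37569098884387 134.72761741129506
btn depth centroid [0.59612706 0.33962237 0.0473945 ] 851 top z 0.04147875413754906
px 316.5 135.5 16.80783462524414 [0.59615242 0.33940647 0.0465    ]
tool shift mm [57.4 18.2 46.3]
tool shift mm [57.8 18.1 46.3]
drive top: xmin,y range 6370 [-0.00090473 -0.00069187] [-0.03697883  0.03797321] 0.01585116114279883
```

View pics/wrist11.png

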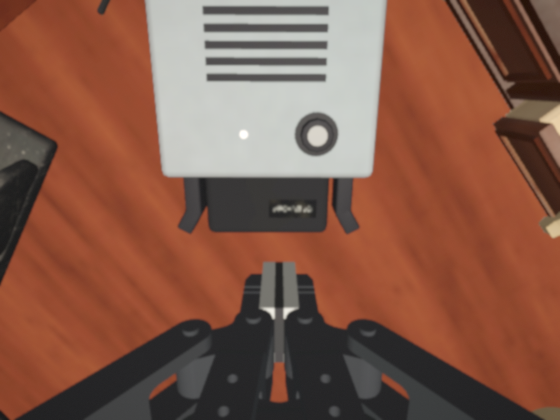

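The drive is home: its rear edge (row 231) is level with the rail ends, and its y range is symmetric. The button is at (316,135), matching the predicted pixel. Now I'll press it and rise.

Call:
send_rows(
  targets=[
    {"xyz": [30,10,10],"turn": 0,"gripper": 0},
    {"xyz": [57.5,18,30],"turn": 0,"gripper": 0},
    {"xyz": [57.5,18,36],"turn": 0,"gripper": 0},
    {"xyz": [57.5,18,42],"turn": 0,"gripper": 0},
    {"xyz": [57.5,18,46],"turn": 0,"gripper": 0},
    {"xyz": [57.5,18,49],"turn": 0,"gripper": 0},
    {"xyz": [57.5,18,51],"turn": 0,"gripper": 0},
    {"xyz": [57.5,18,51],"turn": 0,"gripper": 0},
  ],
)

```text
clock: 10.9
position: [0.5952, 0.3362, 0.0425]
eef_rot: [0.0, 0.729, 0.685, -0.002]
wrist_force: [-3.1, -4.5, 8.9]
opening: 0.0001
```

The tip is at z = 42.5 mm with about 9 N, so the button is fully down. I'll release it and retreat.

Call:
send_rows(
  targets=[
    {"xyz": [0,0,0.3],"turn": 0,"gripper": 0},
    {"xyz": [0,0,-5],"turn": 0,"gripper": 0},
    {"xyz": [0,0,-15],"turn": 0,"gripper": 0},
    {"xyz": [0,0,-50],"turn": 0,"gripper": 0},
    {"xyz": [-55,0,-90],"turn": 0,"gripper": 0},
    {"xyz": [-55,0,-90],"turn": 0,"gripper": 0},
    {"xyz": [-55,0,-90],"turn": 0,"gripper": 0},
    {"xyz": [-55,0,-90],"turn": 0,"gripper": 0},
  ],
)

```text
clock: 11.7
position: [0.5922, 0.2814, 0.1331]
eef_rot: [0.0, 0.729, 0.684, -0.001]
wrist_force: [1.5, -1.0, -1.8]
opening: 0.0003
```

```bash
python3 - <<'E'
from h import *
s=readout.get_state(); p=np.array(s['position']);print(p,s['wrist_force'],s['clock'],abs(np.array(s['qvel'])).max())
im,d=grab_frame('wrist'); cv2.imwrite('pics/wrist12.png',im); c,T=T_of('wrist',s); C=cloud(c,T,d)
m=(np.hypot(C[...,0]-.596,C[...,1]-.3397)<.006); print('btn z',np.median(C[m][:,2]), 'top z',np.median(C[...,2][(abs(C[...,0]-.55)<.008)&(abs(C[...,1]-.34)<.008)]))
M=(C[...,2]>.008)&(C[...,2]<.0185)&(abs((C[...,:2]-O)@X)<.035)&(abs((C[...,:2]-O)@Y)<.039)
W=(C[M][:,:2]-O); print('drive rear x',np.percentile(W@X,[.5,1]),'y',np.percentile(W@Y,[1,99]),'z',np.median(C[M][:,2]))
for k in (-.03,0,.03):
    w=W[abs(W@Y-k)<.003]; print('rear at y',k,np.percentile(w@X,1))
E
```

```text
[0.59216568 0.28136312 0.13305709] [ 1.48961708 -0.96407112 -1.79245689] 11.7 0.02351893215889653
btn z 0.047626342962588136 top z 0.04149613250724503
drive rear x [-0.00136932 -0.00116033] y [-0.03729534  0.03794899] z 0.01583539110327542
rear at y -0.03 -0.00113824536066764
rear at y 0 -0.0011375645180472628
rear at y 0.03 -0.001025360168927657
```

All checks pass: the drive's rear edge is 1.1 mm proud and square, and the button is up, 6.1 mm above the top.

```bash
python3 -c "from bench import hand_in; print(hand_in())"
```

```text
the job is handed in; nothing more can be done
None
```

The drive is home in the dock, the power button has been pressed and is up again, and the job is handed in at about 12 s on the clock. No verdict was reported.

**What I did:** I straightened and centred the drive with two fingertip pushes on its right side. I then pushed it from behind with two spread fingers, between the rails and past the flap, until it met the stop (about 6 N, arm stopped short of its command). After that I pressed the button with closed fingers and retreated.

**Drive, last check:** its rear edge stood 1.1 mm proud of the rail ends (1.5 mm expected). It was square to within 0.002 rad, centred to within about 0.5 mm, and its top measured 15.8 mm (15 mm expected).

**Button:** the tip pressed it to z = 42.5 mm, its full 4 mm of travel, with about 9 N. It was about 3.4 mm off the button's centre along the dock at that point. Afterwards the button measured 6.1 mm above the housing, which is fully up.

**What went wrong:** the first move call was refused because rows need "turn", so nothing moved. One drift correction overshot to about 6 mm right and was corrected before the drive entered the rails.

**Not measured:** I did not re-measure the other things on the desk at the end. I planned the moves to stay clear of them and saw no unexpected contact force.

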